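Turn the nursery sound machine down along its volume ring

ROBOT

A 6-joint arm with a two-finger parallel gripper is mounted at the origin on the work surface. World frame = base frame: x ahead of the robot, y to its left, z up, the work surface at z = 0. Lengths are in mm, angles in rad, forces in N, time in s.
With the tool pointing down it reaches from about 325 to 850 mm from the base axis. Payload 15.5 kg.
Tool frame: the origin (TCP) lies midway between the tips of the shut fingers; the grasp point (between the pads) lies ctrl.grip_depth behind it (ctrl.grip_depth is the distance from the TCP to the grasp point, in mm); z points along the fingers, y is the direction in which the jaws open and shut (so a half turn about z gives the same grasp; the last joint's range is limited). The gripper opens to 91 mm and grips with 3 to 60 N. Pads are 32 mm wide; open, the fingers measure 118 mm over their backs; the gripper's body (76 mm by 178 mm) begins 60 mm behind the grasp point.
Start: joints at [-1.244, 0.494, 1.345, -0, 1.302, -0.096], TCP at [256.448, -569.965, 213.915] pointing down, gripper open.
Joint ranges: [-2.91, 2.91], [-0.82, 2.16], [0.22, 2.67], [-1.22, 4.37], [0.12, 2.79], [-3.08, 3.08]. Speed limits (rad/s): [1.89, 1.89, 2.57, 3.01, 3.01, 3.01].

INTERFACE

Orientations are given as a rotation vector (axis times angle).
In Python, from plant import ctrl, hand, solve_ik, optics, ticket, sensors gives the robot as it stands. Calls block until the motion is done:
- ctrl.move_pose(position, orientation): joint-space move of the TCP to a pose.
- ctrl.movel(position, attitude=None, speed=150, until_force=None): straight line of the TCP; attitude=None keeps the orientation; speed is the mean speed in mm/s. With until_force (N) it stops when the force on the tool has changed by that much, and returns True; else False.
- ctrl.movej(angles): joint-space move.
- hand.move_gripper(opening, force=None): opening from 0.0 (shut) to 1.0 (fully open); force is the grip in N (None keeps the last); returns when the fingers have stopped.
- ctrl.wait(seconds).
- solve_ik(position, orientation): joint angles nearest the present ones, or None.
- optics.read_camera(name): name is "side" or "top" or "wrist"; returns a dict with "img" (384x512x3 uint8, red, green, blue), "depth" (384x512 float32, mm along the optical axis (not along the pixel's ray), 0 where there is no reading), "fx", "fy", "cx", "cy" (pixels), "k1" (the pictures are not rectified: a ray, as slopes to the right and down, at radius r is drawn at 1 + k1 r^2 times it, then the intrinsics apply), "T" (4x4, takes a point from camera to world coordinates). Camera axes: x right, y up, looking along -z (the intrinsics and any distortion apply to the point x, -y, -z); pixel columns grow to the right and rows downward; lengths in mm; the calibration is good to about 2 mm. A picture is of the moment at which its call begins.
A pose or a line that the arm cannot do raises ctrl.PlanningError and nothing moves.
- ticket.hand_in(): hands the job in, once; it reports no verdict.
Readings, each from a call of its own:
- sensors.get_time(): time.
- sensors.get_joints(): joint angles.
- sensors.get_qd(): joint speeds.
- sensors.get_joint_torque(): joint torques, N m.
- sensors.get_ee_pos(): TCP position.
- sensors.get_tcp_rot(): TCP orientation.
- sensors.get_force(): force on the tool from outside, world axes, zero at the start.
- sensors.get_ft_torque(): the same for the moment, N m.
- sensors.get_finger_gap(): opening from 0.0 (shut) to 1.0 (fully open).
Only numpy, scipy, OpenCV 4.12 (cv2) and the standard library are available. Lean on these libraries where they do the work, as an engineer would, in place of code of your own. Each camera call takes 0.05 s, during which the arm holds its last target. There are 200 camera calls.

TASK

The baby is asleep, so turn the sound machine on the nightstand right down: with closed fingertips pointing straight down, touch the wide, loud end of the tapering rubber volume ring on its top and slide lightly along the ring, staying centred on it and without lifting off on the way, all round the arc to the thin, quiet end, then take the hand away. Do not touch the round play button in the middle, press hard, or lift or shove the machine. Leave everything else untouched where it is.

Things in the scene. Friction and masses are not known exactly. Their poses are not given: they have to be found in the camera images.
- sound_machine: The sound machine: an upright squat drum, 136 mm across and 62 mm high to its flat white top, about 0.55 kg, grey fabric sides, standing loose on the nightstand on a rubber foot. Origin: centre of its underside; z up; its own -x side is the one with the gap in the volume ring (three tiny holes in the white top there).
- volume_ring: Dark rubber three-quarter ring on the top, centre line 46 mm in radius, 6 mm proud, upper face 68 mm above the nightstand, tapering from 17 mm wide (loud end) to 6 mm (quiet end). The whole ring floats on springs: gives from about 0.4 N, sinks 4 mm at 5 N (1.2 N per mm), then a hard stop. Origin: machine axis, 6 mm under the ring's upper face; axes as the machine's.
- play_button: The round grey play button, 30 mm across and 3 mm high, in the middle of the ring, its top 3 mm lower than the ring's upper face. Origin: centre of its underside. Not to be touched.
- ring_0 (a point): On the centre line of the ring's upper face: the wide, loud end (centre of its rounded end), where the stroke begins. The points ring_0 to ring_9 lie 30 degrees (24 mm) apart on the arc; from ring_0 they run anticlockwise seen from above.
- ring_1 (a point): On the centre line of the ring's upper face: point 1 of 9 along the arc after the loud end.
- ring_2 (a point): On the centre line of the ring's upper face: point 2 of 9 along the arc after the loud end.
- ring_3 (a point): On the centre line of the ring's upper face: point 3 of 9 along the arc after the loud end.
- ring_4 (a point): On the centre line of the ring's upper face: point 4 of 9 along the arc after the loud end.
- ring_5 (a point): On the centre line of the ring's upper face: point 5 of 9 along the arc after the loud end.
- ring_6 (a point): On the centre line of the ring's upper face: point 6 of 9 along the arc after the loud end.
- ring_7 (a point): On the centre line of the ring's upper face: point 7 of 9 along the arc after the loud end.
- ring_8 (a point): On the centre line of the ring's upper face: point 8 of 9 along the arc after the loud end.
- ring_9 (a point): On the centre line of the ring's upper face: the thin, quiet end (centre of its rounded end), where the stroke finishes.
- dish: Lidded white ceramic dish, 112 mm across, 79 mm high with its knob; bystander. Origin: centre of its underside.
- rattle: Yellow plastic rattle lying flat, 135 mm long along its x, 55 mm wide, 26 mm high; bystander. Origin: on the underside, about the middle of its length.
- teething_block: Beech teething block, a 45 mm rounded cube; bystander. Origin: centre of its underside.
- comb: White plastic comb lying flat, 150 mm long along its y, 34 mm wide, 5 mm high; bystander. Origin: underside, middle.
- thermometer: White digital thermometer lying flat, 130 mm long along its y, 18 mm wide, 10 mm high; bystander. Origin: underside, near the middle.
- bottle: Glass feeding bottle with cap, 62 mm across, 127 mm high, standing in the upper tray; bystander. Origin: centre of its underside.
- cream_jar: White cream jar, 60 mm across, 45 mm high, in the lower tray; bystander. Origin: centre of its underside.
- trays: Two tiers of clear acrylic trays, fixed, 220 by 320 mm, 162 mm high to the upper rim, long side along x, at the left side of the nightstand. Origin: centre of the underside.
Mind the look-alikes: they are no part of the job. What is shaped like the sound_machine but purple or red is not meant.

How it is judged:
By the outcome, as a careful person would: the job done as asked, in the order asked, and still so for the second after the job is handed in, with the robot touching nothing.
It also fails if it takes over 56 s, if anything falls off the work surface, if the arm or the gripper's body presses on something with over 40 N, if the wrist force passes 120 N, or if a joint passes its speed limit or range.

## Working session

There is one attempt and no reset: what is moved stays moved. The work goes in short steps, each a Python script; the robot and the scene stay as the last script left them, time stands still between calls to the robot, and variables do not carry over. Pictures are saved under pics/ and viewed, about 8 in all and at most 12, crops included, and the job is handed in when it is done.

```bash
mkdir -p pics; cat > h.py <<'E'
import numpy as np, cv2
from plant import ctrl, hand, solve_ik, optics, ticket, sensors
def snap(name):
    c=optics.read_camera(name); return c
def save(img,f): cv2.imwrite('pics/'+f, cv2.cvtColor(img,cv2.COLOR_RGB2BGR))
def ray(c,u,v):
    K=np.array([[c['fx'],0,c['cx']],[0,c['fy'],c['cy']],[0,0,1.]])
    p=cv2.undistortPoints(np.array([[[u,v]]],float),K,np.array([c['k1'],0,0,0,0.]))[0,0]
    return np.array([p[0],-p[1],-1.])
def at_z(c,u,v,z):
    T=np.array(c['T']); d=T[:3,:3]@ray(c,u,v); o=T[:3,3]
    return o+d*(z-o[2])/d[2]
def by_depth(c,u,v):
    T=np.array(c['T']); return T[:3,:3]@(ray(c,u,v)*c['depth'][int(round(v)),int(round(u))])+T[:3,3]
E
python3 - <<'E'
from h import *
a=snap('top'); b=snap('side')
save(cv2.resize(a['img'],(800,600)),'top.png'); save(cv2.resize(b['img'],(800,600)),'side.png')
for c in (a,b): print(c['fx'],c['cx'],c['cy'],c['k1'],np.round(c['T'],3).tolist())
print(sensors.get_time(),sensors.get_tcp_rot(),sensors.get_force(),ctrl.grip_depth)
E
```

```text
385.32156186143146 258.9136984003044 198.4758736936433 -0.04450127905133826 [[-0.004, 0.982, -0.188, 275.325], [-1.0, -0.007, -0.014, -63.664], [-0.015, 0.187, 0.982, 1410.392], [0.0, 0.0, 0.0, 1.0]]
432.5500206867403 255.38155539124674 192.54759543913408 -0.021597077639689106 [[-0.998, 0.016, -0.057, 454.801], [-0.057, -0.518, 0.853, 1150.398], [-0.016, 0.855, 0.518, 851.96], [0.0, 0.0, 0.0, 1.0]]
0.1 [-3.07059308e+00 -6.58995095e-01  2.23707766e-04] [ 0.48500456 -0.02448691 -1.19266602] 18.8
```

View pics/top.png

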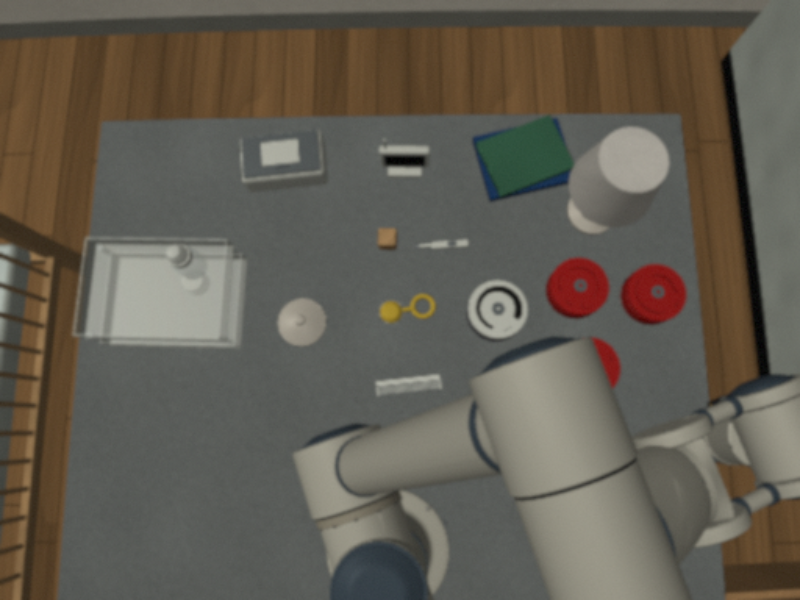

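The white-topped, grey machine is at (498,309) in the 800x600 picture. The look-alikes are red drums at (577,287), (654,292) and (600,365). I choose the white one. Next I look at it from the wrist camera.

```bash
python3 - <<'E'
from h import *
a=snap('top')
s=.64
p=at_z(a,498*s,309*s,62); print('machine',p, by_depth(a,490*s,292*s))
for q in [(577,287),(600,365)]: print(at_z(a,q[0]*s,q[1]*s,62))
hand.move_gripper(0.0)
w=snap('wrist'); tcp=sensors.get_ee_pos(); T=np.array(w['T']); print('cam-tcp',T[:3,3]-tcp, 'look',-T[:3,2], w['fx'])
R=sensors.get_tcp_rot()
# place so camera sees machine about centre, ~ z 250
tgt=np.array([p[0],p[1],300.])
off=(T[:3,3]-tcp); look=-T[:3,2]
hit=off+look*((62-(300+off[2]))/look[2]); tgt[:2]-=hit[:2]
print('tgt',tgt, solve_ik(tgt,R))
ctrl.move_pose(tgt,R)
w=snap('wrist'); print(np.round(w['T'],3).tolist())
save(cv2.resize(w['img'],(800,600),interpolation=cv2.INTER_CUBIC),'w1.png')
np.savez('w1.npz',**w)
print(sensors.get_time(),sensors.get_ee_pos(),sensors.get_finger_gap(),sensors.get_force())
E
```

```text
machine [ 533.94472281 -257.28681523   62.        ] [ 573.74464163 -240.30221955   61.89564753]
[ 584.10942674 -440.50356484   62.        ]
[ 404.54456335 -482.01517085   62.        ]
cam-tcp [ 69.19913633  31.9779653  170.38234084] look [-0.24556753 -0.10943321 -0.96318272] 345.612918574401
tgt [ 568.86440223 -242.86591107  300.        ] [-5.00020201e-01  4.18177465e-01  1.23548328e+00  1.61353631e-05
  1.48798850e+00  6.47956129e-01]
[[0.41, 0.878, 0.246, 637.712], [-0.912, 0.395, 0.109, -211.866], [-0.001, -0.269, 0.963, 470.052], [0.0, 0.0, 0.0, 1.0]]
3.3 [ 568.375665   -243.86229073  299.71198439] 0.004610839589283063 [-0.44013677 -0.30179203  0.41984994]
```

View pics/w1.png

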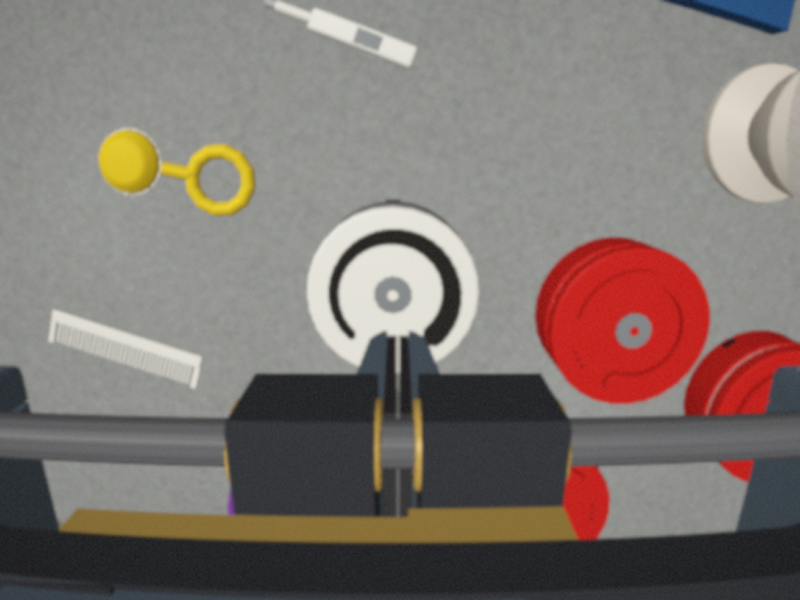

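The wrist view confirms it: white top with a dark tapering ring, wide end at about (437,335), thin end at about (350,335), and the gap facing the image bottom. Next is a closer, unobstructed view to fit the ring.

```bash
python3 - <<'E'
from h import *
R=sensors.get_tcp_rot(); w=snap('wrist'); up=np.array(w['T'])[:3,1].copy(); up[2]=0; up/=np.linalg.norm(up)
t=np.array([568.9,-242.9,220.])-75*up; t[2]=220
print(t); ctrl.move_pose(t,R); ctrl.wait(.3)
w=snap('wrist'); np.savez('w2.npz',**w)
save(cv2.resize(w['img'],(800,600),interpolation=cv2.INTER_CUBIC),'w2.png')
e=sensors.get_ee_pos(); print(sensors.get_time(),e,R,sensors.get_tcp_rot())
def proj(c,P):
    T=np.array(c['T']); p=T[:3,:3].T@(np.array(P)-T[:3,3]); K=np.array([[c['fx'],0,c['cx']],[0,c['fy'],c['cy']],[0,0,1.]])
    return cv2.projectPoints(np.array([[p[0],-p[1],-p[2]]]),np.zeros(3),np.zeros(3),K,np.array([c['k1'],0,0,0,0.]))[0][0,0]
print('tcp px in 800x600',proj(w,e)*1.5625)
for k in range(4): print(sensors.get_force()); ctrl.wait(.02)
E
```

```text
[ 500.49686494 -273.65729367  220.        ]
4.2167 [ 501.10932742 -273.62649006  220.44678718] [-3.07191178e+00 -6.57236419e-01  7.67300112e-04] [3.07134228e+00 6.57997120e-01 3.27742215e-04]
tcp px in 800x600 [399.66593393 380.42322205]
[0.51297741 0.32354557 0.60311035]
[0.25181972 0.22882606 0.44139572]
[-0.5022572  -0.16327363  0.93803157]
[-0.9811883   0.71587643 -1.02061627]
```

View pics/w2.png

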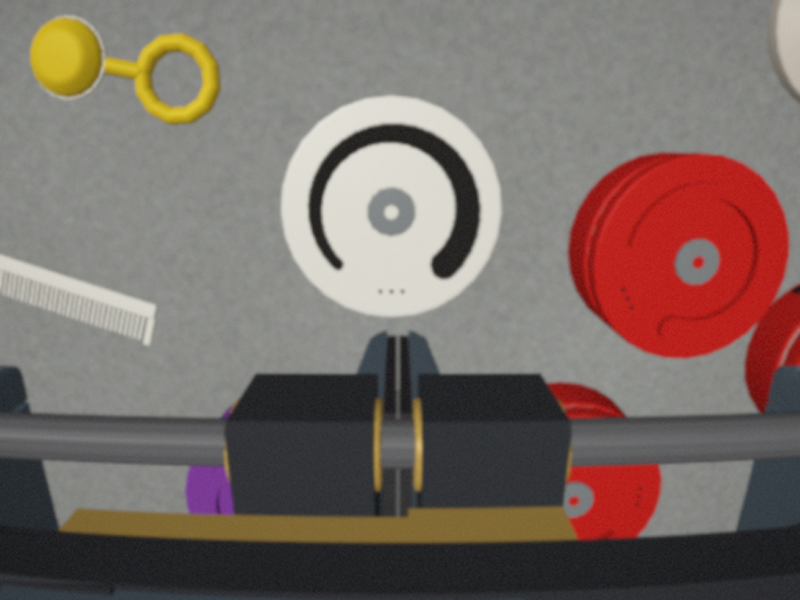

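White machine at (391,207): loud end at (445,268), quiet end at (338,265), three holes at (391,292), play button at (391,212). The projected TCP agrees with the visible tips. Next I fit the geometry.

```bash
cat > fit.py <<'E'
from h import *
from scipy.optimize import least_squares
def fit(w):
    img=w['img'].astype(int); m=img.max(2); sat=m-img.min(2)
    u0,v0=391*.64,207*.64
    V,U=np.mgrid[:384,:512]; near=np.hypot(U-u0,V-v0)<75
    # white top outline
    wh=((m>150)&(sat<30)&near).astype(np.uint8)
    cs,_=cv2.findContours(wh,cv2.RETR_EXTERNAL,cv2.CHAIN_APPROX_NONE); c=max(cs,key=cv2.contourArea)[:,0]
    P=np.array([at_z(w,u,v,62)[:2] for u,v in c])
    f=lambda q:np.hypot(P[:,0]-q[0],P[:,1]-q[1])-q[2]
    q=least_squares(f,[534,-257,68],loss='soft_l1').x
    fill=cv2.drawContours(np.zeros_like(wh),[c.reshape(-1,1,2)],-1,1,-1)
    dk=((m<110)&(fill>0)).astype(np.uint8)
    n,l,st,_=cv2.connectedComponentsWithStats(dk); k=1+np.argmax(st[1:,4]); r=np.argwhere(l==k)
    Q=np.array([at_z(w,u,v,68)[:2] for v,u in r])
    # ring: r in 46 +- halfwidth(ang); fit centre by midline per angular bin
    def mid(c0):
        d=Q-c0; rr=np.hypot(*d.T); a=np.arctan2(d[:,1],d[:,0]); return rr,a
    ce=q[:2].copy()
    for _ in range(15):
        rr,a=mid(ce); b=np.round(a/(np.pi/36)); mids=[];wd=[]
        for x in np.unique(b):
            s=rr[b==x]
            if len(s)<8: continue
            mm=(s.max()+s.min())/2; t=x*np.pi/36; mids.append((ce+mm*np.array([np.cos(t),np.sin(t)])).tolist()); wd.append((round(np.degrees(t)),round(mm,1),round(s.max()-s.min(),1)))
        M=np.array(mids); s=least_squares(lambda z:np.hypot(M[:,0]-z[0],M[:,1]-z[1])-z[2],[*ce,46],loss='soft_l1').x; ce=s[:2]
    return q,s,Q,wd
if __name__=='__main__':
    for f in ('w2.npz',):
        w=dict(np.load(f)); q,s,Q,wd=fit(w); print(f,'outline',q,'ring',s,len(Q)); print(wd)
        a=np.degrees(np.arctan2(*(Q-s[:2]).T[::-1])); h=np.sort(a); g=np.diff(np.r_[h,h[0]+360]); i=g.argmax(); print('gap',h[i],h[(i+1)%len(h)],g[i])
        for uv in [(391,212),(391,292),(445,268),(338,265)]:
            p=at_z(w,uv[0]*.64,uv[1]*.64,62 if uv[1]==292 else 65 if uv[1]==212 else 68); d=p[:2]-s[:2]; print(uv,p,np.hypot(*d),np.degrees(np.arctan2(d[1],d[0])))
        print('z top', by_depth(w,391*.64,260*.64), 'ring z',by_depth(w,467*.64,207*.64))
E
python3 fit.py
python3 - <<'E'
from h import *
for u,v in [(498,309)]: pass
a=snap('top'); m=a['img'].max(2)
print(at_z(a,498*.64,309*.64,65))
E
```

```text
w2.npz outline [ 535.92800533 -252.30837715   67.74094292] ring [ 536.30759025 -252.55255554   45.60718457] 2674
[(-120, np.float64(45.3), np.float64(9.8)), (-115, np.float64(45.5), np.float64(15.2)), (-110, np.float64(45.5), np.float64(15.2)), (-105, np.float64(45.7), np.float64(15.5)), (-100, np.float64(45.7), np.float64(14.7)), (-95, np.float64(45.6), np.float64(15.0)), (-90, np.float64(45.6), np.float64(14.2)), (-85, np.float64(45.6), np.float64(14.3)), (-80, np.float64(45.7), np.float64(14.4)), (-75, np.float64(45.6), np.float64(13.9)), (-70, np.float64(45.9), np.float64(13.5)), (-65, np.float64(45.6), np.float64(13.2)), (-60, np.float64(45.7), np.float64(13.1)), (-55, np.float64(45.7), np.float64(12.8)), (-50, np.float64(45.6), np.float64(12.5)), (-45, np.float64(45.4), np.float64(12.5)), (-40, np.float64(45.7), np.float64(12.7)), (-35, np.float64(45.6), np.float64(11.8)), (-30, np.float64(45.6), np.float64(12.0)), (-25, np.float64(45.6), np.float64(11.7)), (-20, np.float64(45.6), np.float64(10.8)), (-15, np.float64(45.7), np.float64(10.8)), (-10, np.float64(45.5), np.float64(1
[... 1290 characters left out ...]
(150, np.float64(45.8), np.float64(5.2)), (155, np.float64(45.4), np.float64(5.0)), (160, np.float64(45.7), np.float64(4.2))]
gap 161.23550547689837 -120.60889122405104 78.1556032990506
(391, 212) [ 535.76248073 -252.95338473   65.        ] 0.676615420720857 -143.67226258778442
(391, 292) [ 489.60506564 -273.5232804    62.        ] 51.19469802989154 -155.81860132079078
(445, 268) [ 518.49736618 -296.86611719   68.        ] 47.7587251446346 -111.89586643895001
(338, 265) [ 493.37231803 -236.4496081    68.        ] 45.85567049641749 159.44135712522896
z top [ 508.29342552 -265.17842231   61.7247191 ] ring z [ 557.39294264 -293.03252962   66.84141623]
[ 533.36932621 -256.85602804   65.        ]
```

Ring fit is consistent: radius 45.6, width 15 to 5, holes at -155.8°, so ring_0 is at -110.8° and ring_9 at 159.2°. I check the arc IK and take a view from the opposite yaw to cancel hand-camera error.

```bash
cat >> h.py <<'E'
from scipy.spatial.transform import Rotation as Ro
def att(deg):
    t=np.radians(deg); x=np.array([np.cos(t),np.sin(t),0]); z=np.array([0,0,-1.])
    return Ro.from_matrix(np.c_[x,np.cross(z,x),z]).as_rotvec()
E
python3 - <<'E'
from h import *
C=np.array([536.1,-252.5])
for off in (0,180,90,-90):
    o=[]
    for d in range(-111,160,30):
        t=np.radians(d); q=solve_ik([*(C+46*np.array([np.cos(t),np.sin(t)])),66],att(d+off)); o.append(None if q is None else round(float(q[5]),2))
    print(off,o)
for y in range(-180,180,30):
    x=np.array([np.cos(np.radians(y)),np.sin(np.radians(y))])
    q=solve_ik([*(C-45*x),220],att(y)); print(y,None if q is None else np.round(q,2))
E
```

```text
0 [2.89, 2.39, 1.9, 1.41, 0.92, 0.42, -0.1, -0.64, -1.19, -1.76]
180 [-0.25, -0.76, -1.25, -1.73, -2.22, -2.72, 3.04, 2.51, 1.95, 1.38]
90 [1.32, 0.82, 0.32, -0.16, -0.65, -1.15, -1.67, -2.21, -2.76, 2.95]
-90 [-1.82, -2.33, -2.82, 2.98, 2.49, 1.99, 1.47, 0.94, 0.38, -0.19]
-180 [-0.5   0.5   1.31 -0.    1.33 -2.07]
-150 [-0.48  0.48  1.35 -0.    1.31 -2.57]
-120 None
-90 [-0.47  0.42  1.46 -0.    1.26  2.67]
-60 [-0.5   0.39  1.51  0.    1.24  2.12]
-30 [-0.54  0.38  1.53 -0.    1.23  1.55]
0 [-0.58  0.39  1.52 -0.    1.24  0.99]
30 [-0.61  0.41  1.48 -0.    1.25  0.44]
60 [-0.62  0.44  1.43  0.    1.28 -0.09]
90 [-0.6   0.47  1.37 -0.    1.3  -0.6 ]
120 [-0.58  0.5   1.32 -0.    1.32 -1.1 ]
150 [-0.54  0.51  1.3   0.    1.33 -1.59]
```

```bash
python3 - <<'E'
from fit import *
C=np.array([536.1,-252.5])
for y in (90,-90):
    x=np.array([np.cos(np.radians(y)),np.sin(np.radians(y))])
    ctrl.move_pose([*(C-41*x),220],att(y)); ctrl.wait(.4)
    w=snap('wrist'); np.savez(f'v{y}.npz',**w)
    q,s,Q,wd=fit(w); a=np.degrees(np.arctan2(*(Q-s[:2]).T[::-1])); h=np.sort(a); g=np.diff(np.r_[h,h[0]+360]); i=g.argmax()
    print(y,q,s,'gap',h[i],h[(i+1)%len(h)],g[i],sensors.get_ee_pos(),sensors.get_time())
E
```

```text
90 [ 535.69888626 -252.31747632   67.61924684] [ 536.00581411 -252.21832936   45.58647704] gap 161.69219194289263 -120.04198725121614 78.26582080589122 [ 536.09857335 -293.50450412  220.02803088] 5.8833
-90 [ 536.3273295  -252.06692144   67.27711413] [ 535.93582895 -252.98266374   45.59633577] gap 160.7248141325676 -120.07608562506586 79.19910024236657 [ 536.10028243 -211.50688516  219.98244585] 9.1917
```

Opposite yaws agree within 0.5 mm: centre (536.0, -252.5), ring_0 at -111°, ring_9 at 159°. I go above ring_0 and check from near.

```bash
cat >> h.py <<'E'
C=np.array([536.0,-252.5]); A0=-111.; A1=159.
def pt(d,z): t=np.radians(d); return np.array([C[0]+46*np.cos(t),C[1]+46*np.sin(t),z])
def favg(n=10):
    f=[]
    for _ in range(n): f.append(sensors.get_force()); ctrl.wait(.02)
    return np.mean(f,0),np.std(f,0)
E
python3 - <<'E'
from h import *
hand.move_gripper(0.0)
ctrl.move_pose(pt(A0,110),att(A0)); ctrl.movel(pt(A0,74),speed=60); ctrl.wait(.3)
b=favg(15); np.save('bias.npy',b[0]); print(b, sensors.get_ee_pos(),pt(A0,74),sensors.get_joints()[5],sensors.get_time(),sensors.get_finger_gap())
w=snap('wrist'); save(cv2.resize(w['img'],(800,600),interpolation=cv2.INTER_CUBIC),'w3.png')
s=snap('side'); print(s['img'].shape)
T=np.array(s['T']); p=T[:3,:3].T@(pt(A0,70)-T[:3,3]); u=int(s['fx']*p[0]/-p[2]+s['cx']); v=int(s['fy']*-p[1]/-p[2]+s['cy']); print(u,v)
save(cv2.resize(s['img'][max(0,v-60):v+60,max(0,u-80):u+80],(800,600),interpolation=cv2.INTER_CUBIC),'s3.png')
E
```

```text
(array([0.14065495, 0.16608131, 0.05093639]), array([0.48463752, 0.55618471, 0.49169219])) [ 519.51921996 -295.45281451   74.05882952] [ 519.51507432 -295.44469962   74.        ] 2.8911290954006863 11.325 0.008677135980354717
(384, 512, 3)
263 171
```

View pics/w3.png

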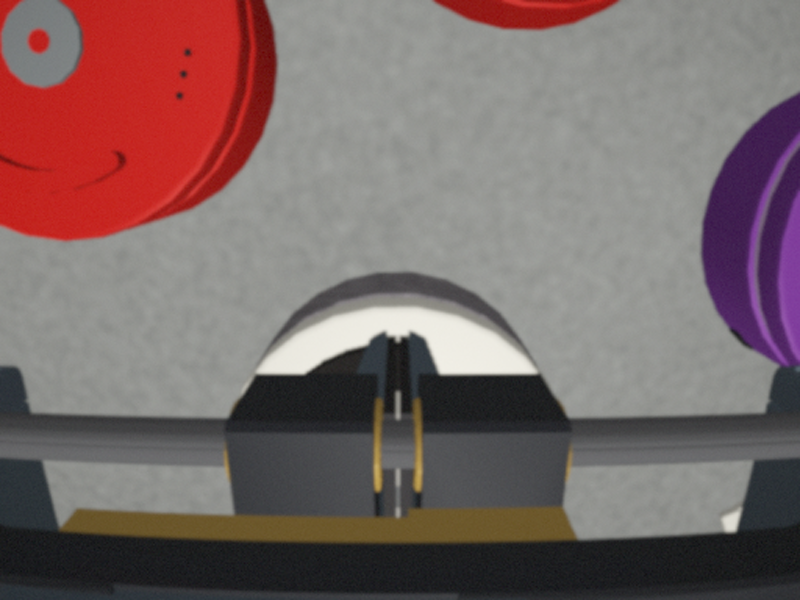

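View pics/s3.png

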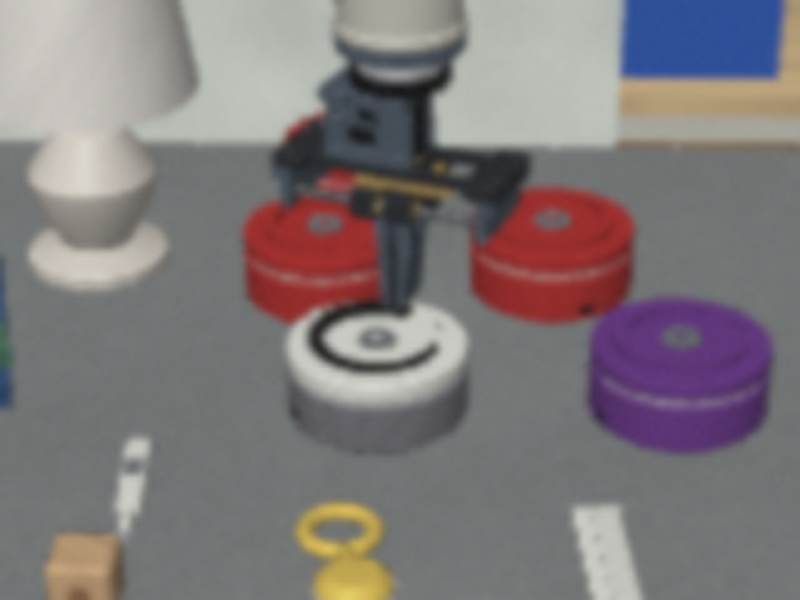

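Side crop: the shut tips stand at (400,305) just above the loud end of the white machine's ring, with the red drums clear on both sides. Now I touch down.

```bash
python3 - <<'E'
from h import *
b=np.load('bias.npy')
ctrl.movel(pt(A0,70),speed=20)
z=70.
while z>64.5:
    z-=.25; ctrl.movel(pt(A0,z),speed=10)
    f,_=favg(6); print(round(z,2),np.round(f-b,2),round(sensors.get_ee_pos()[2],2))
    if f[2]-b[2]>1.6: break
f,_=favg(15); print(np.round(f-b,2),sensors.get_ee_pos(),sensors.get_time())
E
```

```text
69.75 [-0.3  -0.38 -0.24] 69.83
69.5 [-0.19  0.05 -0.14] 69.49
69.25 [ 0.08 -0.13 -0.08] 69.26
69.0 [-0.38 -0.21 -0.18] 69.01
68.75 [-0.06 -0.25 -0.23] 68.74
68.5 [-0.04  0.21 -0.16] 68.49
68.25 [-0.05 -0.39  0.68] 68.28
68.0 [-0.4  -0.25  0.48] 68.04
67.75 [ 0.17 -0.25  1.07] 67.77
67.5 [ 0.01 -0.33  1.42] 67.52
67.25 [ 0.39 -0.31  1.43] 67.25
67.0 [-0.02 -0.67  1.73] 67.01
[-0.1  -0.34  1.92] [ 519.51613451 -295.43460279   66.99412899] 16.225
```

```bash
python3 - <<'E'
from h import *
b=np.load('bias.npy'); z=67.0; F=1.9; t0=sensors.get_time()
for i,d in enumerate(np.linspace(A0,A1,55)[1:]):
    z=float(np.clip(z+.12*(F-2.0),66.3,67.5))
    ctrl.movel(pt(d,z),att(d),speed=22)
    f,_=favg(3); F=.7*F+.3*(f-b)[2]
    if i%5==4:
        e=sensors.get_ee_pos(); print(int(d),round(z,2),np.round(f-b,1),round(F,2),'err',np.round(e-pt(d,z),2),round(sensors.get_time(),1))
    if (f-b)[2]>5 or sensors.get_time()>48: print('STOP',d,f-b); break
E
```

```text
-86 66.97 [0.8 0.3 1.8] 2.02 err [-0.02 -0.03  0.02] 18.1
-61 66.93 [0.3 0.4 2. ] 1.89 err [ 0.01 -0.02  0.03] 20.1
-36 66.86 [0.2 0.6 1.8] 1.86 err [-0.01 -0.03  0.01] 22.0
-11 66.8 [0.1 1.  1.8] 1.88 err [-0.01 -0.03 -0.01] 23.9
14 66.76 [0.7 0.5 2. ] 2.08 err [-0.05  0.02 -0.02] 25.8
39 66.79 [-0.1  0.7  1.6] 1.93 err [ 0.01 -0.   -0.04] 27.7
64 66.82 [-0.8  0.2  2.1] 2.19 err [-0.04 -0.01 -0.05] 29.6
89 66.88 [-0.5 -0.7  2. ] 2.01 err [-0.01 -0.   -0.04] 31.6
114 66.94 [-0.4 -0.8  2.2] 2.09 err [0.02 0.   0.  ] 33.5
139 66.95 [-0.9 -1.9  2.1] 2.04 err [ 0.    0.02 -0.02] 35.4
```

```bash
python3 - <<'E'
from fit import *
print(sensors.get_ee_pos(),pt(A1,66.9),favg(4)[0]-np.load('bias.npy'))
e=sensors.get_ee_pos(); ctrl.movel([e[0],e[1],110],speed=80)
y=90; x=np.array([0,1.])
ctrl.move_pose([*(C-41*x),220],att(y)); ctrl.wait(.3)
w=snap('wrist'); q,s,Q,wd=fit(w); a=np.degrees(np.arctan2(*(Q-s[:2]).T[::-1])); h=np.sort(a); g=np.diff(np.r_[h,h[0]+360]); i=g.argmax()
print(q,s,'gap',h[i],h[(i+1)%len(h)],sensors.get_time(),favg(5)[0])
save(cv2.resize(w['img'],(800,600)),'w4.png')
E
```

```text
[ 493.09078827 -235.99316907   66.92070779] [ 493.05530038 -236.01507432   66.9       ] [-0.8046128  -1.08050535  1.46661452]
[ 535.56432112 -252.34359692   67.56021335] [ 535.94533189 -252.2735206    45.61912605] gap 161.49749151495232 -119.97376374972795 39.15 [-0.55916006 -0.29439514 -0.11812291]
```

View pics/w4.png

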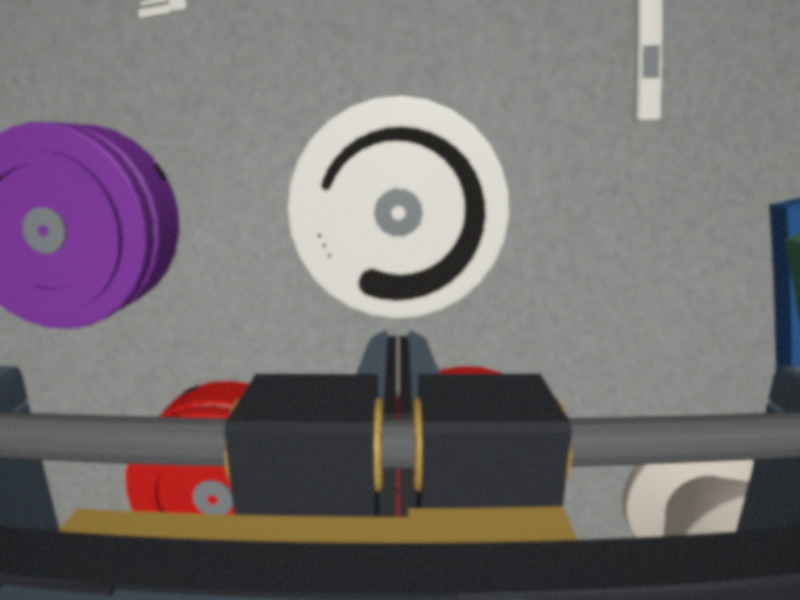

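The machine, at (399,207) in the picture, hasn't moved: centre within 0.1 mm and ring ends within 0.2° of the same view before the stroke. The hand is clear of everything, so I hand in.

```bash
python3 -c "
from h import *
ticket.hand_in(); print(sensors.get_time())"
```

```text
the job is handed in; nothing more can be done
the job is handed in; nothing more can be done
```

I turned the sound machine's volume down and handed the job in at about 39 s of the 56 s limit. With the fingers shut and pointing down, I touched the loud end of the white machine's ring. I then slid the full 270° along the centre line to the quiet end and lifted the hand away.

- **Pressure:** the averaged downward force stayed near 2 N, about 1.3 mm of sink by touchdown height. At the quiet end it read about 1.5 N, so contact appears to have held all the way. These readings carry about 0.5 N of noise.
- **Path:** at every point I printed, the fingertips were within 0.06 mm of the planned arc. The three wrist views used to locate the ring centre agreed to within 0.8 mm.
- **Machine afterwards:** a last wrist picture put its centre within 0.1 mm and its ring ends within 0.2° of where they were before the stroke. The hand was clear and nothing looked disturbed in that view; I did not re-measure the other objects.
- **Disagreement:** my first rough reading from the top camera put the machine about 4.5 mm away from the wrist fits. I went with the wrist fits, because they agreed with each other from opposite sides.

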